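Gauge a turned sleeve and present it to the inspection camera

TASK

Of the two turned sleeves in the red tray, one has a bore that passes the gauge pin: slide that one down over the pin until it is fully home on the shoulder, then take it off again and hold it up to the inspection camera: one end facing the lens squarely, centred in front of it, with 60 mm free between the lens and the sleeve. Finish while holding it there, still, in the gripper; do not let go. Nothing may touch the camera, the other sleeve must be standing in the tray at the end, and leave the screwdriver, the slotted strap and the jar where they lie.

Things in the scene. Friction and masses are not known exactly. Their poses are not given: they have to be found in the camera images.
- sleeve_wide: the sleeve that passes the gauge: plain aluminium tube, outer diameter 36 mm, bore 22 mm right through, 60 mm long, about 100 g, standing in the tray. Origin at the centre of its lower end, z along its axis (upward as it stands); both ends are alike and it may be turned about its axis at will
- wide_mid (a point): the middle of that sleeve, on its axis, 30 mm from either end
- sleeve_narrow: the sleeve that does not pass: the same aluminium tube outside (36 mm, 60 mm long) but with a 16 mm bore, about 120 g, standing in the tray. Origin at the centre of its lower end, z along its axis. Which of the two stands on which side of the tray varies
- tray: red plastic tray, fixed to the bench, 140 (x) x 220 (y) x 25 mm high, walls 5 mm and floor 5 mm thick. Origin under its centre, z up. The two sleeves stand on its floor side by side along its y, about 110 mm apart
- gauge: gauge fixed to the bench: steel base 80 x 80 x 16 mm, on it a round shoulder of 40 mm diameter whose top is 30 mm above the bench, and a plain upright pin of 19 mm diameter that rises 40 mm above the shoulder, its last 10 mm tapered to 8 mm diameter. Origin under its centre, on the pin's axis, z up
- shoulder (a point): centre of the shoulder's top face, on the pin's axis, where the sleeve's lower end comes to rest; the pin's tip is 40 mm above it
- camera: inspection camera on its stand, fixed to the bench: base plate 110 x 80 x 12 mm reaching from 25 mm before its origin (-x) to 85 mm behind, upright of 60 mm height at the back. Origin on the bench, straight under the front of the lens; its -x side is the side the lens leans to. Highest point about 125 mm above the bench
- lens: the black lens of that camera, 40 mm diameter, on a grey 44 mm square camera body behind it (93 mm long in all). Origin at the centre of the lens's front rim, 115 mm above the bench; its z axis is the viewing direction, out of the lens: upward, leaning 30 degrees (0.524 rad) from the vertical towards the camera's own -x, that is roughly towards the robot. The sleeve is to be held with its axis along this z axis and its near end 60 mm from this origin (its middle 90 mm)
- screwdriver: bystander: screwdriver with a black handle, 190 mm long, lying beyond the work
- strap: bystander: flat aluminium strap with a slotted head, 90 x 36 x 10 mm, lying on the robot's side of the work
- jar: bystander: small amber glass jar with a black cap, 56 mm diameter, 55 mm high, standing beyond the work
There are look-alikes about, which are no part of the job. Leave any blue or green look-alike of the sleeve_wide alone.

How it is judged:
On the way, in this order (a step that is already met when the one before it is completed fails the run):
1. the wide-bored sleeve is fully home on the gauge pin: its end within 4 mm of the shoulder, on the pin, upright (z of wide_mid in the frame of shoulder below 0.034 m and horizontal distance between wide_mid and shoulder below 0.004 m and angle between sleeve_wide's own z axis and vertical below 0.1 rad), for 0.2 s.
2. it has been lifted off the pin (z of wide_mid in the frame of shoulder above 0.072 m), for 0.1 s.
At the end, for the whole second after the job is handed in: the wide-bored sleeve is held still by the fingers alone: near end 60 +-12 mm from the lens front, centred within 10 mm either way, axis within 0.15 rad of the viewing direction, its middle over 160 mm up; the narrow sleeve stands upright on the tray's floor, not held (z of wide_mid in the frame of lens between 0.078 and 0.102 m and x of wide_mid in the frame of lens between -0.01 and 0.01 m and y of wide_mid in the frame of lens between -0.01 and 0.01 m and angle between the z axis of sleeve_wide and the z axis of lens, either way round below 0.15 rad and height (world z) of wide_mid above 0.16 m and contact force between sleeve_wide and the fingers above 1 N and contact force between sleeve_wide and camera below 0.1 N and linear speed of sleeve_wide below 0.02 m/s and angle between sleeve_narrow's own z axis and vertical below 0.1 rad and z of sleeve_narrow in the frame of tray below 0.01 m and x of sleeve_narrow in the frame of tray between -0.07 and 0.07 m and y of sleeve_narrow in the frame of tray between -0.11 and 0.11 m and contact force between sleeve_narrow and the fingers below 0.1 N); the arm keeps its last pose, push and grip.
It fails at once if the camera is touched by the robot or the sleeve (contact force between any of the arm, the fingers, sleeve_wide, sleeve_narrow and camera above 2 N).
It fails at once if the screwdriver, strap or jar is moved by more than 30 mm (distance of any of screwdriver, strap, jar from where it was at the start of the episode above 0.03 m).
It also fails if it takes over 48 s, if anything falls off the work surface, if the arm or the gripper's body presses on something with over 40 N, if the wrist force passes 120 N, or if a joint passes its speed limit or range.

ROBOT

A 6-joint arm with a two-finger parallel gripper is mounted at the origin on the work surface. World frame = base frame: x ahead of the robot, y to its left, z up, the work surface at z = 0. Lengths are in m, angles in rad, forces in N, time in s.
With the tool pointing down it reaches from about 0.375 to 0.925 m from the base axis. Payload 5.7 kg.
Tool frame: the origin (TCP) lies between the finger pads; the fingertips stand env.tips_ahead ahead of it and the grasp point (between the pads) lies 5 mm behind it (env.tips_ahead is the distance from the TCP to the fingertips, in m); z points along the fingers, y is the line along which they close (so a half turn about z gives the same grasp; the last joint's range is limited). The gripper opens to 85 mm and grips with 20 to 120 N. Pads are 22 mm wide; open, the fingers measure 114 mm over their backs; the gripper's body (76 mm by 85 mm) begins 54 mm behind the grasp point. The pads swing forward as they close: fully open they stand 13 mm farther back than shut.
Start: joints at [-1.451, 0.359, 1.51, -0, 1.272, -0.115], TCP at [0.14, -0.584, 0.217] pointing down, gripper open.
Joint ranges: [-2.97, 2.97], [-1.01, 2.36], [0.21, 2.38], [-0.96, 4.11], [0.2, 2.71], [-2.98, 2.98]. Speed limits (rad/s): [2.39, 2.39, 3.14, 3.14, 3.14, 3.14].

INTERFACE

Orientations are given as [roll, pitch, yaw] about the fixed x, y, z axes, in that order (R = Rz(yaw) Ry(pitch) Rx(roll)).
In Python, from bench import env gives the robot as it stands.
- The arm moves only by the tool jog_arm, never from a script. Its argument "increments" is one flat list of numbers, 7 for each row, row after row: the shift along the tool's x, y, z in mm, then the turn, a rotation vector about the tool's x, y, z in degrees, then the opening, from 0 (shut) to 1 (fully open). A call has 1 to 10 rows; each row is the pose to reach, as a shift and turn from the pose commanded when the call began, along the tool's axes at that moment; what a row does not reach only later rows make up. A row lasts 1/10 s, in which the tool goes at most 50 mm and 8.59 degrees, less where a joint would pass 70% of its speed; a pose out of reach is approached as far as the arm can. A call with a gripper value outside its range is refused whole. The fingers move at their own pace and stop on an object; the grip force is fixed at half the most. Time passes only in rows, so rows that repeat a pose let the fingers close. It gives the time, the measured TCP pose, the force, the opening and the grip force at its end, in the units of the state.
- env.state(): the state, without advancing time (a new reading comes with each control period).
- env.camera(name): name is "side" or "top"; returns a dict with "frame" (400x640x3 uint8, blue, green, red), "depth" (400x640 float32, m along the optical axis (not along the pixel's ray), 0 where there is no reading), "K" (3x3 intrinsics, pixels), "pose" (4x4, takes a point from camera to world coordinates). Camera axes: x right, y up, looking along -z (the intrinsics and any distortion apply to the point x, -y, -z); pixel columns grow to the right and rows downward; lengths in m; the calibration is good to about 2 mm. A picture is of the moment at which its call begins.
- env.job_done(): hands the job in; it is judged then, once.
The state is a dict: "t": time; "q": joint angles; "dq": joint speeds; "tau": joint torques, N m; "tcp_pos": TCP position; "ee_rot": TCP orientation; "contact_force": force on the tool from outside, world axes, zero at the start; "ft_torque": the same for the moment, N m; "grip_width": finger opening in m; "grip_force": force on a finger pad.
Only numpy, scipy, OpenCV 4.12 (cv2) and the standard library are available. Lean on these libraries where they do the work, as an engineer would, in place of code of your own. Each camera call takes 0.05 s, during which the arm holds its last target. There are 200 camera calls.

## Working session

There is one attempt and no reset: what is moved stays moved. The work goes in short steps, Python scripts to look and compute and a tool call to move; the robot and the scene stay as the last step left them, time stands still between calls to the robot, and variables do not carry over. Pictures are saved under pics/ and viewed, at most 10 in all, crops included, and the job is handed in when it is done.

Besides the shell and the picture viewer there is one more tool, called after "Request:" by a JSON object that holds its "fn" and its "kwargs", one argument or row to a line. jog_arm: Moves the arm, as the interface text tells. Its arguments: {"type":"object","properties":{"increments":{"type":"array","items":{"type":"number"}}},"required":["increments"]}

```bash
mkdir -p pics; ls; python3 - <<'E'
from bench import env
import cv2,numpy as np
for n in("top","side"):
    c=env.camera(n); cv2.imwrite(f"pics/{n}0.png",c["frame"]); np.savez(f"{n}0.npz",**c)
    print(n,c["K"].tolist(),c["pose"].round(4).tolist(),[k for k in c])
print(env.state(),env.tips_ahead)
E
```

```text
pics
top [[438.20736202836355, 0.0, 325.46225117972745], [0.0, 438.20736202836355, 198.11046984577922], [0.0, 0.0, 1.0]] [[0.0056, 0.9913, -0.1316, 0.4499], [-1.0, 0.006, 0.0028, 0.0262], [0.0036, 0.1316, 0.9913, 1.0665], [0.0, 0.0, 0.0, 1.0]] ['frame', 'depth', 'K', 'pose']
side [[504.8414677673854, 0.0, 316.79904782914605], [0.0, 504.8414677673854, 205.25408816185774], [0.0, 0.0, 1.0]] [[0.9341, 0.1835, -0.3063, 0.276], [-0.3567, 0.4369, -0.8258, -0.8324], [-0.0177, 0.8806, 0.4736, 0.5743], [0.0, 0.0, 0.0, 1.0]] ['frame', 'depth', 'K', 'pose']
{'t': 0.1, 'q': array([-1.45108540e+00,  3.59429137e-01,  1.51131785e+00,  2.57670461e-05,
        1.27253287e+00, -1.15118639e-01]), 'dq': array([ 2.38303005e-03, -2.56519864e-03, -3.80329941e-03, -9.54613759e-05,
        1.69555726e-03,  1.58102852e-03]), 'tau': array([-2.26303964e-04, -5.28651595e+01, -2.79349190e+01, -3.00416550e-04,
        5.03539341e-03,  2.73432545e-05]), 'tcp_pos': array([ 0.13952013, -0.58289271,  0.21614239]), 'ee_rot': array([-3.13991945e+00, -2.18253004e-04,  2.34821786e-01]), 'contact_force': array([0.17775835, 0.2620625 , 0.08277676]), 'ft_torque': array([0.01651705, 0.01890769, 0.0009655 ]), 'grip_force': 0.0, 'grip_width': 0.08513410244832235} 0.014
```

View pics/top0.png

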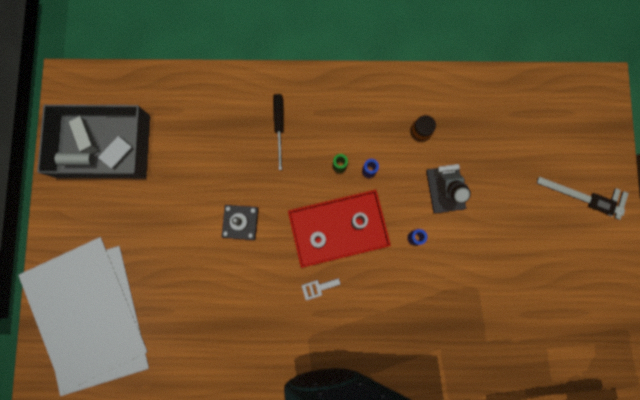

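View pics/side0.png

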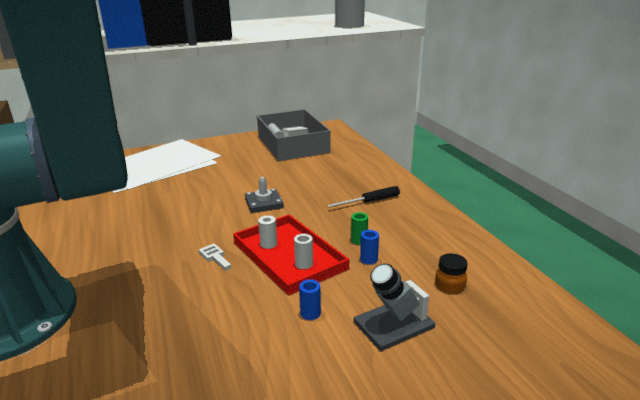

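```bash
cat > h.py <<'E'
import numpy as np,cv2
def load(n): return dict(np.load(n))
def world(c,u,v,d):
    K=c["K"]; p=np.array([(u-K[0,2])/K[0,0]*d,-(v-K[1,2])/K[1,1]*d,-d]); return c["pose"][:3,:3]@p+c["pose"][:3,3]
def cloud(c):
    v,u=np.mgrid[:400,:640]; d=c["depth"]; K=c["K"]
    p=np.stack([(u-K[0,2])/K[0,0]*d,-(v-K[1,2])/K[1,1]*d,-d],-1)
    return p@c["pose"][:3,:3].T+c["pose"][:3,3]
def ray(c,u,v,z):
    o=c["pose"][:3,3]; w=world(c,u,v,1.)-o; return o+w*(z-o[2])/w[2]
def tri(c1,p1,c2,p2):
    o1,o2=c1["pose"][:3,3],c2["pose"][:3,3]; a=world(c1,*p1,1.)-o1; b=world(c2,*p2,1.)-o2
    s=np.linalg.lstsq(np.c_[a,-b],o2-o1,rcond=None)[0]; P,Q=o1+s[0]*a,o2+s[1]*b
    return (P+Q)/2,np.linalg.norm(P-Q)
E
python3 - <<'E'
from h import *
t=load("top0.npz");s=load("side0.npz")
a=cv2.resize(t["frame"][180:275,215:400],None,fx=4,fy=4,interpolation=cv2.INTER_CUBIC)[:,:740]
b=cv2.resize(t["frame"][150:225,415:480],None,fx=3,fy=3,interpolation=cv2.INTER_CUBIC)
d=cv2.resize(s["frame"][205,][None][:0] if 0 else s["frame"][205:275,225:330],None,fx=3,fy=3,interpolation=cv2.INTER_CUBIC)
im=np.zeros((600,740,3),np.uint8); im[:380]=a; im[380:590,:315]=d; im[380:600,330:525]=b[:220]
cv2.imwrite("pics/crop.png",im)
Z=cloud(t)[...,2]
for (u,v) in [(318,240),(360,220),(238,222),(459,194),(340,225)]: print(u,v,t["depth"][v,u],world(t,u,v,t["depth"][v,u]).round(4))
print((Z[205:255:3,305:375:3]*1000).astype(int))
E
```

```text
318 240 1.059259 [0.4889 0.0407 0.0031]
360 220 1.064201 [ 0.5378 -0.061   0.0049]
238 222 1.0059242 [0.5269 0.2238 0.0614]
459 194 0.959917 [ 0.5868 -0.2689  0.1172]
340 225 1.0666059 [ 0.5257 -0.0126  0.0007]
[[   0    2   26   26   23   16    4    7    5    0    7    4    3    6
     6    2    6    5    4    4    7    5    5    4]
 [  26   10    5    4    7    7    5    4    2    2    6    6    5    3
     6    5    2    4    2    5    2    6    4    5]
 [   6    3    7    4    3    1    2    2    0    6    9    4    1    7
     7    5    5    6    4    2    6    7    3    4]
 [   2    5    1    2    5    6    5    2    3    3    3    5    7    5
     3    6    1   64   62   68    5    6    7    7]
 [   4    3    5    5    5    5    4    2    5    6    0    5    3    6
     4    3   63   63   26   46   64    5    6    4]
 [   4    7    0    4    6    4    1    5    2    3    6    5    5    7
     6    6   63    6 1066    9   64    3    5    3]
 [   3    3    3    4    4    3    4    6    1    6    3    6    8    2
     2    5   61    4    3    4   69    4    6    6]
 [   5    5   
[... 536 characters left out ...]
1    1    4    4    4
     7    1    0    4    5    4    3    6   10    7]
 [   2    7   65   68    6    6   65    4    6    8    5    6    5    2
     5    3    6    4    3    5    2    5    4    7]
 [   5    8    5   63   64   63   65    7    5    4    3    4    0    5
     5    5    5    8    5    8    1    6    4    5]
 [   2    7    1    8   63   52    1    1    5    3    2    3    3    5
     0    7    4    2    0    4    5    5    6    5]
 [   5    4    5    3    4    4    5    6    4    1    1    6    5    2
     2    7 1066    3    6    9   23   24   24    0]
 [   4    5    3    3    7    1    5    9    3    3    5    6    6    4
     5    3   25   24   25    0   -1    0   -2   -1]]
```

View pics/crop.png

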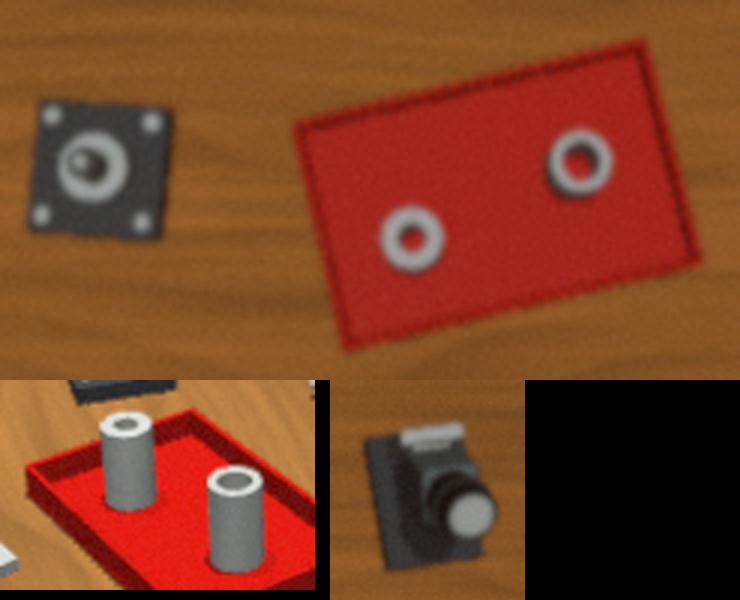

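The left sleeve in the top view (318,240) has the small bore, and the right one (360,220) clearly has the larger bore. The side view confirms this: (268,226) narrow, (303,240) wide. The blue and green tubes (371,168), (418,237) and (340,162) are look-alikes, so I leave them. The gauge is at (238,222) and the lens at (459,194), leaning down and right in the image.

```bash
cat > m.py <<'E'
from h import *
def circ(P):
    A=np.c_[2*P[:,:2],np.ones(len(P))]; s=np.linalg.lstsq(A,(P[:,:2]**2).sum(1),rcond=None)[0]
    return s[:2],np.sqrt(s[2]+s[:2]@s[:2])
def box(C,b,lo,hi):
    u0,u1,v0,v1=b; P=C[v0:v1,u0:u1].reshape(-1,3); return P[(P[:,2]>lo)&(P[:,2]<hi)]
E
python3 - <<'E'
from m import *
t=load("top0.npz");s=load("side0.npz");T=cloud(t);S=cloud(s)
def blob(c,b,f):
    u0,u1,v0,v1=b; im=c["frame"][v0:v1,u0:u1]; m=f(im.astype(int)).astype(np.uint8)
    cs,_=cv2.findContours(m,cv2.RETR_EXTERNAL,cv2.CHAIN_APPROX_NONE); k=max(cs,key=cv2.contourArea)
    e=cv2.fitEllipse(k); return (e[0][0]+u0,e[0][1]+v0),e[1],e[2],cv2.contourArea(k)
grey=lambda th:(lambda i:(i.min(2)>th))
for n,bt,bs in[("narrow",(303,333,225,255),(255,282,213,236)),("wide",(345,377,205,236),(288,318,230,252))]:
    a=blob(t,bt,grey(110)); 
    b=blob(s,bs,grey(165)); print(n,a,b,tri(t,a[0],s,b[0]))
    for C,bb in((T,bt),(S,bs)):
        P=box(C,bb,.057,.073); print("  depth z",np.median(P[:,2]),len(P),P[:,:2].mean(0))
    print("  ray z65",ray(t,*a[0],.065),ray(s,*b[0],.065), 'gap pix',)
a=blob(t,(225,252,208,236),grey(110)); print("shoulder",a,ray(t,*a[0],.03))
P=box(T,(222,256,206,238),.024,.036); print(" depth",len(P),P.mean(0),circ(P))
P=box(T,(222,256,206,238),.05,.08); print(" pin top cloud",len(P),P.mean(0),P.max(0))
P=box(S,(240,290,170,215),.05,.075); print(" pin side cloud",len(P),P.mean(0),P.max(0),P.min(0))
P=box(S,(240,290,170,215),.01,.02);print(" base side",P.mean(0))
# camera base
P=box(T,(424,472,160,216),.008,.017); r=cv2.minAreaRect((P[:,:2]*1000).astype(np.float32)); print("base rect",len(P),r,cv2.boxPoints(r).tolist())
P=box(T,(424,472,160,216),.03,.14); print("zmax",np.sort(P[:,2])[-5:])
a=blob(t,(446,474,180,208),grey(95)); print("lens glass top",a)
b=blob(s,(365,405,260,300),grey(150)); print("lens glass side",b,tri(t,a[0],s,b[0]))
for C,e in((T,a),(S,b)):
    m=np.zeros((400,640),np.uint8); cv2.ellipse(m,((e[0]),(e[1][0]*.85,e[1][1]*.85),e[2]),1,-1)
    P=C[m>0]; P=P[(P[:,2]>.09)&(P[:,2]<.14)]; c=np.median(P,0); n=np.linalg.svd(P-P.mean(0))[2][2]; print(" plane",len(P),P.mean(0),n*np.sign(n[2]))
E
```

```text
narrow ((317.6114492416382, 239.08913135528564), (13.930973052978516, 14.361286163330078), 11.562980651855469, 155.0) ((266.420184135437, 219.50490283966064), (7.391777992248535, 16.044099807739258), 85.22090911865234, 91.0) (array([0.48926105, 0.04063165, 0.06363398]), np.float64(0.0010724015186273194))
  depth z 0.06438468824440813 159 [0.48788552 0.04064714]
  depth z 0.06274731351095014 160 [0.48843953 0.03742901]
  ray z65 [0.48868457 0.04072878 0.065     ] [0.48921989 0.03821111 0.065     ] gap pix
wide ((359.9163408279419, 219.9672088623047), (14.130522727966309, 14.182809829711914), 141.66912841796875, 156.0) ((302.7568817138672, 238.47236728668213), (8.934100151062012, 16.841901779174805), 87.76428985595703, 116.0) (array([ 0.53352917, -0.05610769,  0.06346967]), np.float64(0.001060993861113618))
  depth z 0.06395588257302864 124 [ 0.5321843  -0.05561588]
  depth z 0.06270932058304618 170 [ 0.53276741 -0.0584661 ]
  ray z65 [ 0.53288764 -0.05584337  0.065     ] [ 0.53329344 -0.05848661  0.065     ] gap pix
shoulder ((237.78116130828857, 221.1605634689331), (15.71409797668457
[... 604 characters left out ...]
0156], [565.3729858398438, -318.1234436035156], [674.3945922851562, -302.9188232421875], [663.2332153320312, -222.88827514648438]]
zmax [0.12533062 0.12537156 0.12541773 0.12610589 0.12699398]
lens glass top ((461.7148742675781, 194.86778259277344), (11.832995414733887, 13.970656394958496), 59.78107833862305, 128.5)
lens glass side ((381.43453788757324, 273.4757957458496), (15.692439079284668, 20.4908504486084), 57.152896881103516, 250.5) (array([ 0.5854887 , -0.27562714,  0.11498699]), np.float64(0.0004553194978255586))
 plane 102 [ 0.58494043 -0.27487817  0.1165213 ] [-0.50198649 -0.11221346  0.85756498]
 plane 197 [ 0.58552185 -0.27622372  0.11550525] [-0.50070182 -0.02670361  0.86520784]
```

```bash
cat > go.py <<'E'
# shift/turn from current pose to target TCP pos + tool z tilt t (deg) toward azimuth yaw
import sys
from bench import env
import numpy as np
from scipy.spatial.transform import Rotation as R
def rot(yaw,t): return R.from_euler('xyz',[np.pi,0,yaw])*R.from_euler('y',t,degrees=True)
def go(p,yaw=.138,t=0):
    s=env.state(); C=R.from_euler('xyz',s["ee_rot"])
    d=C.inv().apply(np.array(p)-s["tcp_pos"])*1000; r=(C.inv()*rot(yaw,t)).as_rotvec(degrees=True)
    print("mm",d.round(1),"deg",r.round(2))
if __name__=="__main__": go([float(x) for x in sys.argv[1:4]],t=float(sys.argv[4]) if len(sys.argv)>4 else 0)
E
python3 go.py .533 -.057 .16
```

```text
mm [ 505.  -419.8   57. ] deg [-0.1  -0.01  5.55]
```

Request:
{"fn": "jog_arm", "kwargs": {
  "increments": [36,-30,0,0,0,0.5,1,72,-60,0,0,0,1,1,108,-90,0,0,0,1.5,1,144,-120,0,0,0,2,1,180,-150,0,0,0,2.5,1,216,-180,0,0,0,3,1,252,-210,0,0,0,3.5,1,288,-240,0,0,0,4,1,324,-270,0,0,0,4.5,1,360,-300,0,0,0,5.5,1]
}}

```text
t: 1.1
tcp_pos: [0.4205, -0.2062, 0.2168]
ee_rot: [-3.141, 0.0, 0.138]
contact_force: [0.9, -1.0, 0.7]
grip_width: 0.0854
grip_force: 0.0
```

```bash
python3 go.py .533 -.057 .16
```

```text
mm [ 131.9 -132.2   56.8] deg [-0.01  0.01  0.01]
```

Request:
{"fn": "jog_arm", "kwargs": {
  "increments": [33,-33,0,0,0,0,1,66,-66,0,0,0,0,1,100,-100,20,0,0,0,1,131,-130,40,0,0,0,1,131,-130,57,0,0,0,1,131,-130,57,0,0,0,1,131,-130,57,0,0,0,1]
}}

```text
t: 1.8
tcp_pos: [0.5309, -0.0612, 0.1597]
ee_rot: [-3.141, 0.002, 0.139]
contact_force: [0.1, 0.5, 0.1]
grip_width: 0.0857
grip_force: 0.0
```

```bash
python3 - <<'E'
from m import *
from bench import env
import go
s=env.camera("side"); cv2.imwrite("pics/s1.png",cv2.resize(s["frame"][150:300,200:400],None,fx=4,fy=4))
go.go([.533,-.057,.045])
E
```

```text
mm [  2.2  -4.4 115.3] deg [0.   0.01 0.  ]
```

View pics/s1.png

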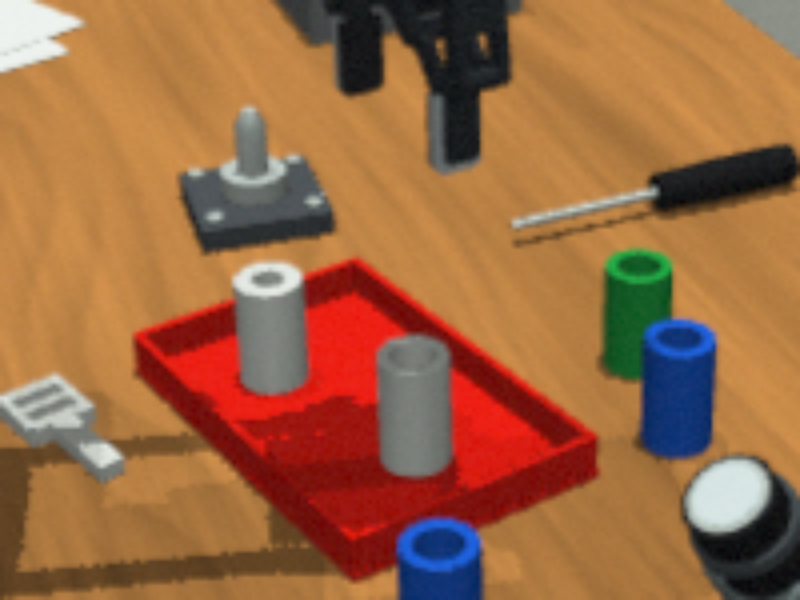

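The open fingers are straddling the space above the wide sleeve: fingertips are at crop (360,90) and (455,165), the sleeve top is at (413,352). I'll descend and close.

Request:
{"fn": "jog_arm", "kwargs": {
  "increments": [2,-4,15,0,0,0,1,2,-4,40,0,0,0,1,2,-4,65,0,0,0,1,2,-4,85,0,0,0,1,2,-4,100,0,0,0,1,2,-4,110,0,0,0,1,2,-4,115,0,0,0,1,2,-4,115,0,0,0,1,2,-4,115,0,0,0,0.7,2,-4,115,0,0,0,0.5]
}}

```text
t: 2.85
tcp_pos: [0.5338, -0.0571, 0.0457]
ee_rot: [3.141, -0.001, 0.139]
contact_force: [0.1, 0.2, -0.0]
grip_width: 0.0593
grip_force: 0.0
```

Request:
{"fn": "jog_arm", "kwargs": {
  "increments": [0,0,0,0,0,0,0.3,0,0,0,0,0,0,0.2,0,0,0,0,0,0,0.1,0,0,0,0,0,0,0,0,0,0,0,0,0,0,0,0,0,0,0,0,0]
}}

```text
t: 3.45
tcp_pos: [0.5337, -0.0567, 0.0458]
ee_rot: [3.141, -0.001, 0.139]
contact_force: [-0.8, 1.1, 5.3]
grip_width: 0.0319
grip_force: 59.0
```

Request:
{"fn": "jog_arm", "kwargs": {
  "increments": [0,0,-15,0,0,0,0,0,0,-40,0,0,0,0,0,0,-70,0,0,0,0,0,0,-95,0,0,0,0,0,0,-95,0,0,0,0,0,0,-95,0,0,0,0]
}}

```text
t: 4.05
tcp_pos: [0.5332, -0.0568, 0.1401]
ee_rot: [3.141, -0.001, 0.139]
contact_force: [-0.8, -0.5, -0.9]
grip_width: 0.0318
grip_force: 59.8
```

```bash
python3 - <<'E'
from m import *
from bench import env
import go
s=env.camera("side");t=env.camera("top")
a=cv2.resize(s["frame"][150:290,220:350],None,fx=4,fy=4);b=cv2.resize(t["frame"][180:280,310:400],None,fx=3,fy=3)
im=np.zeros((560,800,3),np.uint8);im[:,:520]=a;im[:300,525:795]=b
cv2.imwrite("pics/s2.png",im)
go.go([.5305,.230,.17])
E
```

```text
mm [  38.2 -284.1  -31.1] deg [-0.05  0.12  0.05]
```

View pics/s2.png

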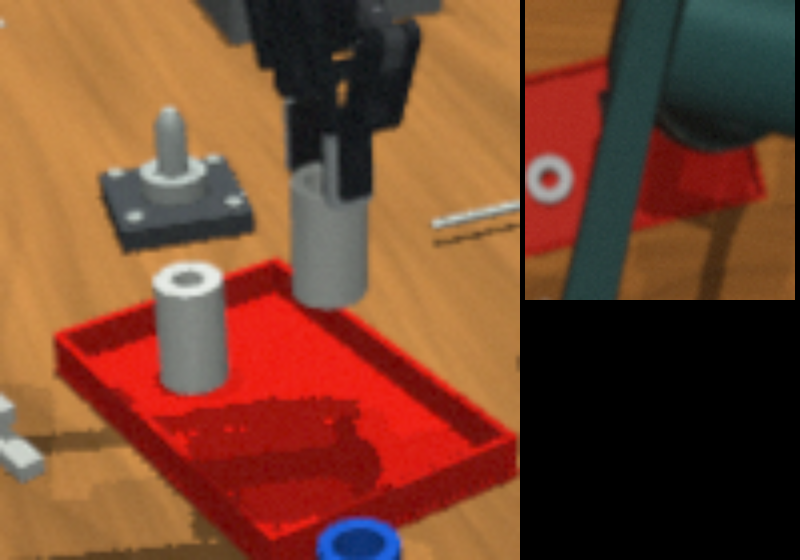

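Sleeve is upright in the gripper, centre at crop x≈329, and the narrow one is undisturbed. Next, move above the pin.

Request:
{"fn": "jog_arm", "kwargs": {
  "increments": [4,-28,-10,0,0,0,0,9,-65,-10,0,0,0,0,14,-105,-10,0,0,0,0,19,-145,-10,0,0,0,0,24,-185,-10,0,0,0,0,29,-220,-10,0,0,0,0,34,-255,-10,0,0,0,0,38,-280,-5,0,0,0,0,38,-284,0,0,0,0,0,38,-284,0,0,0,0,0]
}}

```text
t: 5.15
tcp_pos: [0.5297, 0.2296, 0.1378]
ee_rot: [3.141, 0.004, 0.141]
contact_force: [0.4, -0.3, -1.9]
grip_width: 0.032
grip_force: 59.9
```

Request:
{"fn": "jog_arm", "kwargs": {
  "increments": [0,0,0,0,0,0,0,0,0,0,0,0,0,0]
}}

```text
t: 5.35
tcp_pos: [0.5313, 0.2284, 0.1397]
ee_rot: [3.141, 0.001, 0.138]
contact_force: [0.7, -0.1, -1.2]
grip_width: 0.0319
grip_force: 59.9
```

```bash
python3 - <<'E'
from m import *
from bench import env
import go
s=env.camera("side");t=env.camera("top")
np.savez("s3.npz",**s);np.savez("t3.npz",**t)
a=cv2.resize(s["frame"][110:215,220:310],None,fx=5,fy=5);b=cv2.resize(t["frame"][180:280,190:290],None,fx=3,fy=3)
im=np.zeros((560,800,3),np.uint8);im[:525,:450]=a;im[:300,460:760]=b
cv2.imwrite("pics/s3.png",im)
go.go([.5305,.230,.14])
E
```

```text
mm [-0.9 -1.5  0.1] deg [ 0.   -0.   -0.03]
```

View pics/s3.png

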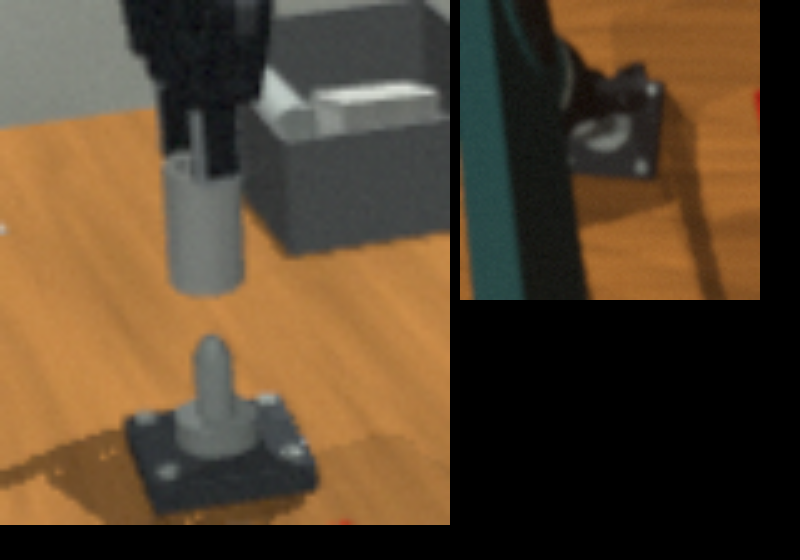

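The sleeve hangs about 9 mm above the pin tip, with its bottom at crop (207,290) and the pin tip at (211,340). Now I'll measure the lateral and depth offsets.

```bash
cat > off.py <<'E'
from m import *
import sys
def off(s,rs,rp,u=(240,285),tcpz=None):
    sat=cv2.cvtColor(s["frame"],cv2.COLOR_BGR2HSV)[...,1].astype(float); C=cloud(s)
    o=s["pose"][:3,3]; G=np.array([.5305,.230,0]); f=(G-o)*[1,1,0]; f/=np.linalg.norm(f); e=np.array([f[1],-f[0],0])
    def axis(rows,r):
        L=[];D=[];W=[]
        for v in rows:
            x=sat[v,u[0]:u[1]]; m=x<90; c=np.where(m)[0]; mid=len(x)//2
            k=c[np.argmin(abs(c-mid))]; a=b=k
            while m[a-1]: a-=1
            while m[b+1]: b+=1
            # subpixel edges
            ea=a-1+(x[a-1]-90)/(x[a-1]-x[a]); eb=b+(90-x[b])/(x[b+1]-x[b])
            uu=u[0]+(ea+eb)/2; w=world(s,uu,v,1.)-o; P=o+w*((G-o)@f)/(w@f); L.append((P-G)@e); W.append(eb-ea)
            q=C[v,int(uu)-1:int(uu)+3]; D+=list((q-G)@f+r)
        D=np.array(D); med=np.median(D); D=D[abs(D-med)<.008]
        return np.mean(L),np.std(L),np.mean(D),np.std(D)/len(D)**.5,np.mean(W)
    A=axis(rs,.018);B=axis(rp,.0095); print("sleeve",np.round(A,4));print("pin",np.round(B,4))
    d=(B[0]-A[0])*e+(B[2]-A[2])*f; print("world correction mm",(d*1000).round(2)); return d
if __name__=="__main__":
    off(load("s3.npz"),range(157,165),range(181,190))
E
python3 off.py
```

```text
sleeve [ 2.40000e-03  2.00000e-04 -5.00000e-04  4.00000e-04  1.50847e+01]
pin [2.0000e-03 5.0000e-04 2.2000e-03 3.0000e-04 7.6846e+00]
world correction mm [ 0.25  2.67 -0.  ]
```

Request:
{"fn": "jog_arm", "kwargs": {
  "increments": [0.5,-2.3,0,0,0,0,0,0.5,-2.3,8,0,0,0,0,0.5,-2.3,13,0,0,0,0,0.5,-2.3,17,0,0,0,0,0.5,-2.3,21,0,0,0,0,0.5,-2.3,25,0,0,0,0,0.5,-2.3,29,0,0,0,0,0.5,-2.3,33,0,0,0,0,0.5,-2.3,37,0,0,0,0]
}}

```text
t: 6.35
tcp_pos: [0.5316, 0.232, 0.1026]
ee_rot: [-3.141, -0.0, 0.139]
contact_force: [-0.1, 0.3, -1.1]
grip_width: 0.0318
grip_force: 59.9
```

Request:
{"fn": "jog_arm", "kwargs": {
  "increments": [0,0,3,0,0,0,0,0,0,6,0,0,0,0,0,0,10,0,0,0,0,0,0,14,0,0,0,0,0,0,18,0,0,0,0,0,0,22,0,0,0,0,0,0,26,0,0,0,0,0,0,28,0,0,0,0]
}}

```text
t: 7.15
tcp_pos: [0.5315, 0.2318, 0.0745]
ee_rot: [3.141, 0.0, 0.139]
contact_force: [1.0, -3.6, 1.9]
grip_width: 0.0317
grip_force: 60.2
```

Request:
{"fn": "jog_arm", "kwargs": {
  "increments": [0,0.5,1,0,0,0,0,0,0.5,2,0,0,0,0,0,0.5,3,0,0,0,0,0,0.5,3.5,0,0,0,0,0,0.5,4,0,0,0,0,0,0.5,4,0,0,0,0]
}}

```text
t: 7.75
tcp_pos: [0.5316, 0.2316, 0.0709]
ee_rot: [-3.141, -0.0, 0.139]
contact_force: [-0.2, -3.0, 0.2]
grip_width: 0.0314
grip_force: 60.1
```

Request:
{"fn": "jog_arm", "kwargs": {
  "increments": [0,0.5,0.7,0,0,0,0,0,0.5,1.4,0,0,0,0,0,0.5,2,0,0,0,0,0,0.5,2,0,0,0,0]
}}

```text
t: 8.15
tcp_pos: [0.5327, 0.2318, 0.0706]
ee_rot: [-3.14, -0.002, 0.139]
contact_force: [-2.8, -1.1, 13.5]
grip_width: 0.0316
grip_force: 61.7
```

Request:
{"fn": "jog_arm", "kwargs": {
  "increments": [0,0,0,0,0,0,0,0,0,0,0,0,0,0,0,0,0,0,0,0,0,0,0,0,0,0,0,0]
}}

```text
t: 8.55
tcp_pos: [0.5326, 0.2318, 0.0706]
ee_rot: [-3.14, -0.002, 0.139]
contact_force: [-1.7, -2.2, 13.0]
grip_width: 0.0321
grip_force: 61.6
```

```bash
python3 - <<'E'
from m import *
from bench import env
s=env.camera("side")
cv2.imwrite("pics/s4.png",cv2.resize(s["frame"][110:215,220:310],None,fx=5,fy=5))
print(env.state()["contact_force"])
E
```

```text
[-1.58519344 -1.51899894 13.19415518]
```

View pics/s4.png

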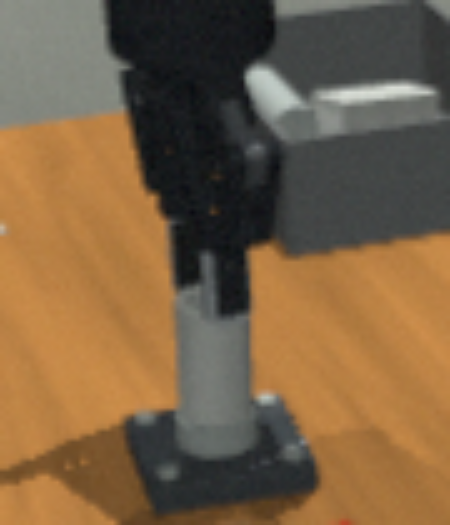

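The sleeve is seated on the shoulder: its lower end meets the shoulder ring at crop (215,430) and it stands upright. Lift it off.

Request:
{"fn": "jog_arm", "kwargs": {
  "increments": [0,0,-8,0,0,0,0,0,0,-18,0,0,0,0,0,0,-30,0,0,0,0,0,0,-45,0,0,0,0,0,0,-65,0,0,0,0,0,0,-90,0,0,0,0,0,0,-120,0,0,0,0,0,0,-150,0,0,0,0,0,0,-175,0,0,0,0,0,0,-175,0,0,0,0]
}}

```text
t: 9.6
tcp_pos: [0.5343, 0.2322, 0.2488]
ee_rot: [-3.14, -0.008, 0.139]
contact_force: [0.8, -0.7, -0.3]
grip_width: 0.0316
grip_force: 60.0
```

```bash
python3 go.py .5105 -.10 .2454 30; python3 go.py .5105 -.2854 .2454 30
```

```text
mm [-69.6 325.7   2.2] deg [-1.300e-01  2.952e+01  2.000e-02]
mm [-95.3 509.3   1.6] deg [-1.300e-01  2.952e+01  2.000e-02]
```

Request:
{"fn": "jog_arm", "kwargs": {
  "increments": [-6,25,0,0,1,0,0,-12,55,0,0,3,0,0,-18,90,0,0,6,0,0,-24,125,0,0,9,0,0,-30,160,0,0,13,0,0,-40,195,0,0,17,0,0,-50,230,0,0,21,0,0,-60,265,0,0,25,0,0,-68,300,2,0,28,0,0,-70,325,2,0,29.5,0,0]
}}

```text
t: 10.6
tcp_pos: [0.5052, -0.1016, 0.2408]
ee_rot: [-3.141, -0.515, 0.136]
contact_force: [-0.3, 0.7, -1.1]
grip_width: 0.0316
grip_force: 60.0
```

```bash
python3 go.py .5105 -.2854 .2454 30
```

```text
mm [-14.9 182.8 -13.9] deg [-0.01  0.48 -0.08]
```

Request:
{"fn": "jog_arm", "kwargs": {
  "increments": [-4,30,-3,0,0.4,0,0,-8,65,-6,0,0.4,0,0,-12,105,-9,0,0.4,0,0,-14,140,-12,0,0.4,0,0,-15,168,-14,0,0.4,0,0,-15,181,-14,0,0.4,0,0,-15,181,-14,0,0.4,0,0,-15,181,-14,0,0.4,0,0]
}}

```text
t: 11.4
tcp_pos: [0.5121, -0.2808, 0.2459]
ee_rot: [-3.139, -0.521, 0.138]
contact_force: [0.9, 0.5, -0.6]
grip_width: 0.0319
grip_force: 60.0
```

```bash
python3 go.py .5353 -.2819 .2021 30
```

```text
mm [-2.   4.4 49.3] deg [-0.16  0.15  0.  ]
```

Request:
{"fn": "jog_arm", "kwargs": {
  "increments": [-1,2,10,0,0,0,0,-2,4,20,0,0,0,0,-2,4,30,0,0,0,0,-2,4,40,0,0,0,0,-2,4,46,0,0,0,0,-2,4,49,0,0,0,0,-2,4,49,0,0,0,0,-2,4,49,0,0,0,0]
}}

```text
t: 12.2
tcp_pos: [0.5358, -0.2835, 0.2034]
ee_rot: [3.141, -0.522, 0.139]
contact_force: [0.4, -0.6, -1.8]
grip_width: 0.0317
grip_force: 60.0
```

```bash
python3 - <<'E'
from m import *
from bench import env
import go
s=env.camera("side");t=env.camera("top"); np.savez("s5.npz",**s);np.savez("t5.npz",**t)
a=cv2.resize(s["frame"][190:350,310:450],None,fx=3.5,fy=3.5);b=cv2.resize(t["frame"][150:250,410:510],None,fx=3,fy=3)
im=np.zeros((560,800,3),np.uint8);im[:,:490]=a;im[:300,495:795]=b
cv2.imwrite("pics/s5.png",im)
go.go([.5353,-.2819,.2021],t=30)
E
```

```text
mm [-0.9 -1.8  1.2] deg [0.01 0.08 0.05]
```

View pics/s5.png

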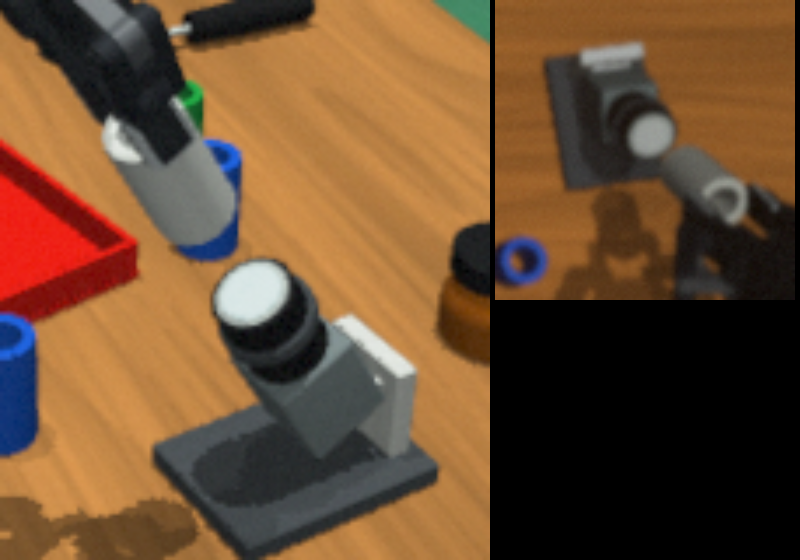

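The sleeve is held in front of the lens, its axis pointing at it: in the side crop the sleeve is at (170,180) and the lens at (253,295). A numeric check of the axis comes next.

```bash
python3 - <<'E'
from m import *
from scipy.optimize import least_squares
L=np.array([.585,-.275,.115]); n=np.array([-.495,-.069,.866]); ex=np.array([.857,.12,.5]); ey=np.cross(n,ex)
Q=[]
for f in("s5.npz","t5.npz"):
    c=load(f); C=cloud(c); h=cv2.cvtColor(c["frame"],cv2.COLOR_BGR2HSV)
    m=(h[...,1]<70)&(h[...,2]>85)&(c["depth"]>0)
    P=C[m]-L; q=np.c_[P@ex,P@ey,P@n]; q=q[(abs(q[:,2]-.085)<.045)&(np.hypot(q[:,0],q[:,1])<.03)]
    print(f,len(q),np.percentile(q[:,2],[1,3,97,99]).round(4)); Q.append(q)
for q in Q+[np.vstack(Q)]:
    k=q[(q[:,2]>.065)&(q[:,2]<.11)]
    r=least_squares(lambda p:np.hypot(k[:,0]-p[0]-p[2]*(k[:,2]-.09),k[:,1]-p[1]-p[3]*(k[:,2]-.09))-.018,[0,0,0,0],loss="soft_l1",f_scale=.002)
    print("mid x,y mm, slopes",(r.x[:2]*1000).round(1),r.x[2:].round(3),len(k))
E
```

```text
s5.npz 731 [0.0616 0.0628 0.1227 0.1276]
t5.npz 277 [0.0644 0.0659 0.1225 0.123 ]
mid x,y mm, slopes [ 0.6 -1.5] [ 0.013 -0.059] 515
mid x,y mm, slopes [-0.5 -0.6] [0.011 0.046] 137
mid x,y mm, slopes [ 0.2 -1.5] [ 0.017 -0.055] 652
```

Request:
{"fn": "jog_arm", "kwargs": {
  "increments": [0,0,1,0,0,0,0,0,0,1,0,0,0,0,0,0,1,0,0,0,0,0,0,1,0,0,0,0,0,0,1,0,0,0,0]
}}

```text
t: 12.8
tcp_pos: [0.5362, -0.2833, 0.2024]
ee_rot: [-3.142, -0.522, 0.139]
contact_force: [0.2, 0.1, -1.2]
grip_width: 0.0321
grip_force: 60.0
```

```bash
python3 -c "
from bench import env
import numpy as np
print(abs(env.state()['dq']).max()); print(env.job_done())"
```

```text
0.00226292689524257
the job is handed in; nothing more can be done
None
```

I handed the job in at 12.8 s with no verdict returned: the wide sleeve was gauged fully home on the shoulder, lifted off, and is held still in the gripper, square to the lens with about 61 mm free and centred within about 2 mm.

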